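Lay the breakfast board for a boiled egg

ROBOT

A 7-joint arm with a two-finger parallel gripper is mounted at the origin on a cart in front of the work surface, level with it; the furniture and walls round the work are solid. World frame = base frame: x ahead of the robot, y to its left, z up, the work surface at z = 0. Lengths are in m, angles in rad, forces in N, time in s.
With the tool pointing down it reaches from about 0.4 to 0.875 m from the base axis. Payload 19.3 kg.
Tool frame: the origin (TCP) lies midway between the tips of the shut fingers; the grasp point (between the pads) lies 19 mm behind it; z points along the fingers, y is the line along which they close (so a half turn about z gives the same grasp; the last joint's range is limited). The gripper opens to 85 mm and grips with 20 to 120 N. Pads are 22 mm wide; open, the fingers measure 114 mm over their backs; the gripper's body (76 mm by 85 mm) begins 54 mm behind the grasp point. The pads swing forward as they close: fully open they stand 13 mm farther back than shut.
Start: joints at [1.256, 0.521, -0.036, 1.599, 0.021, 1.021, -0.113], TCP at [0.151, -0.606, 0.231] pointing down, gripper open.
Joint ranges: [-2.91, 2.91], [-0.3, 2.13], [-1.5, 1.42], [0.17, 2.43], [-1.26, 4.41], [0.16, 1.93], [-2.52, 2.52]. Speed limits (rad/s): [1.89, 1.89, 2.39, 2.39, 3.01, 3.01, 3.01].

INTERFACE

Orientations are given as [roll, pitch, yaw] about the fixed x, y, z axes, in that order (R = Rz(yaw) Ry(pitch) Rx(roll)).
In Python, from workcell import telemetry, grab_frame, calibration, bot, outline_of, landmark_of gives the robot as it stands. The module is installed in compiled form; this text tells all that it offers.
- The arm moves only by the shell command python3 -m inch 'ROWS' [FORCE]. ROWS is JSON, a list of rows, each a list of 7 numbers: the shift along the tool's x, y, z in m, then the turn, a rotation vector about the tool's x, y, z in rad, then the closure, from 0 (fully open) to 1 (shut). A call has 1 to 5 rows; each row shifts and turns the commanded pose from where the row before left it, along the tool's axes as they then stand; what a row does not reach is not made up. A row lasts 1/10 s, in which the tool goes at most 50 mm and 8.59 degrees, less where a joint would pass 70% of its speed; a pose out of reach is approached as far as the arm can. A call is refused whole if a number of a shift passes 0.05 or a number of a turn 0.15, either way. A call with a gripper value outside its range is refused whole. The fingers move at their own pace and stop on an object; FORCE is the grip in N (left out, the last holds). Time passes only in rows, so rows that do not move let the fingers close. It gives the time, the measured TCP pose, the force, the opening and the grip force at its end, in the units of the state.
- telemetry.observe(): the state, without advancing time (a new reading comes with each control period).
- grab_frame(name): name is "scene" or "top" or "wrist"; returns the picture (420x560x3 uint8, red, green, blue); there is no depth.
- calibration(name): a dict with "fovy" (degrees; the focal length in pixels is half the picture's height over the tangent of half this angle, whatever the lens; pixels are square), "cx", "cy" (the principal point, pixels), "pose" (4x4, takes a point from camera to world coordinates). Camera axes: x right, y down, z forward; pixel columns grow to the right and rows downward; lengths in m; the calibration is good to about 2 mm. A picture is of the moment at which its call begins: read the wrist's pose just before it. calibration takes no time and is no camera call; for the wrist camera it gives the pose at the moment of the call.
- bot.job_done(): hands the job in; it is judged then, once.
Trained networks look in the newest picture that a camera, given by its name, has taken for a name from the list of things; names that differ only in an ending like _2 or _b are one class to them, and where a whole thing is asked for, a point or a joint stands for the part that bears it (a point fixed in the world has none). Each returns a list of dicts, best first, with "score" (0 to 1); they miss things now and then, are a little off and sometimes report something else, mostly with a low value. They report only what shows in the picture. A call takes as long as a camera call. They do not tell look-alikes from the thing itself.
- outline_of(label, camera): "region" (420x560 bool, what is visible of it) and "rect" ([left, top, right, bottom] in pixels, round what is visible of it).
- landmark_of(label, camera): "xy" ([column, row] in pixels: a listed point, or the origin of a listed thing).
The state is a dict: "clock": time; "qpos": joint angles; "qd": joint speeds; "joint_efforts": joint torques, N m; "position": TCP position; "tool_rot": TCP orientation; "force": force on the tool from outside, world axes, zero at the start; "moment": the same for the moment, N m; "grip_width": finger opening in m; "finger_force": force on a finger pad.
Only numpy, scipy, OpenCV 4.12 (cv2) and the standard library are available. Lean on these libraries where they do the work, as an engineer would, in place of code of your own. Each camera call takes 0.05 s, during which the arm holds its last target. There are 200 camera calls.

TASK

Lay the breakfast for one boiled egg: stand the egg cup in the right-hand round recess of the breakfast board with the egg upright in it, blunt end down, and the salt shaker left of it in the left-hand recess. Lay the butter spreader on the board in front of them, in the middle and parallel to the board's long front edge, and stand the honey jar in the middle of the coaster. Leave the kitchen timer where it stands.

Things in the scene. Friction and masses are not known exactly. Their poses are not given: they have to be found in the camera images.
- board: Breakfast board of pale wood, flat, fixed: 140 mm deep (its x, away from the robot), 190 mm wide (its y, to the left), 16 mm thick, turned up to 15 degrees. Origin: centre of its underside; z up. Two round cork-lined recesses in its far half, 62 mm wide, floor 11 mm above the worktop: centres at x +28, y +42 mm (left) and x +28, y -42 mm (right). The near strip, x -70 to -3 mm, is plain.
- coaster: Square wooden coaster with a cork inlay, 98 x 98 x 7 mm, lying flat, fixed; things standing on it stand 6 mm above the worktop. Origin: centre of its underside; z up.
- egg_rack: Small wooden egg rack, 148 mm long (x) by 79 mm wide (y) by 32 mm high, fixed, with two round holes 30 mm wide in its top at x = +34 and x = -34 mm; the egg stands in the hole at x = -34 mm, the other is empty. Origin: centre of its underside; z up.
- egg_cup: White ceramic egg cup, empty, 54 mm high, loose, 0.09 kg: round foot 46 mm wide, waist 20 mm wide 16 mm up, open bowl above, 43 mm wide outside from 42 mm up to the rim (to be gripped there, 36 to 54 mm up), 37 mm wide inside the rim. Origin: centre of its underside; z up.
- egg: Brown hen's egg, 55 mm long and 44 mm wide, rigid, loose, 0.06 kg, standing in the rack blunt end down. Origin: the tip of its blunt lower end; z along the egg to its pointed end. It is widest 22 mm above the origin; in the rack the origin is 26 mm above the worktop. Seated in the egg cup its origin is about 43 mm above the cup's underside, the widest part 11 mm above the rim.
- salt: Glass salt shaker with a grey cap, 90 mm high, body 42 to 44 mm wide up to 70 mm, loose, 0.1 kg. Origin: centre of its underside; z up.
- spreader: Flat wooden butter spreader lying on the worktop, 151 mm long (its x), up to 26 mm wide (y; about 21 mm at its middle), 9 mm thick, loose, 0.02 kg. Origin: middle of its length, on the underside; z up.
- honey: Round honey jar with a dark lid, 65 mm wide, 86 mm high, loose, about 0.33 kg. Origin: centre of its underside; z up.
- timer: Round wind-up kitchen timer with a red top, 62 mm wide, 42 mm high, loose; not part of the breakfast, to be left alone. Origin: centre of its underside. Round the work, not listed: a toaster 0.2 m high stands at an angle behind the worktop's middle (front face from about x 0.50, y 0.22 m to x 0.68, y -0.08 m), a water heater 0.23 m high at x 0.73, y -0.27 m; wall cabinets hang from 0.53 m up, beyond x 0.63 m.
Not all that is in view belongs to the job. Leave any black or turquoise look-alike of the egg_cup alone.

How it is judged:
At the end, for the whole second after the job is handed in: Cup (right) and salt (left) upright on the recess floors, within 11 mm; egg in the cup, within 10 mm of its axis, lean < 0.4 rad; spreader on the near strip, middle 23-51 mm before the centre line, 22 mm sideways, 0.2 rad; honey within 15 mm of the coaster's centre; timer moved < 20 mm; all at rest (x of egg_cup in the frame of board between 0.017 and 0.039 m and y of egg_cup in the frame of board between -0.053 and -0.031 m and z of egg_cup in the frame of board between 0.008 and 0.014 m and angle between each of egg_cup, salt, honey's own z axis and vertical below 0.1 rad and x of salt in the frame of board between 0.017 and 0.039 m and y of salt in the frame of board between 0.031 and 0.053 m and z of salt in the frame of board between 0.008 and 0.014 m and horizontal distance between egg and egg_cup below 0.01 m and angle between egg's own z axis and vertical below 0.4 rad and z of egg in the frame of egg_cup between 0.038 and 0.048 m and x of spreader in the frame of board between -0.051 and -0.023 m and y of spreader in the frame of board between -0.022 and 0.022 m and z of spreader in the frame of board between 0.013 and 0.019 m and angle between the x axis of spreader and the y axis of board, either way round below 0.2 rad and horizontal distance between honey and coaster below 0.015 m and z of honey in the frame of coaster between 0.003 and 0.009 m and linear speed of each of egg_cup, egg, salt, spreader, honey below 0.02 m/s and distance of timer from where it was at the start of the episode below 0.02 m); the robot touches nothing.
It fails at once if the kitchen timer is pushed away from its place (distance of timer from where it was at the start of the episode above 0.03 m).
It also fails if it takes over 136 s, if anything falls off the work surface, if the arm or the gripper's body presses on something with over 40 N, if the wrist force passes 120 N, or if a joint passes its speed limit or range.

## Working session

There is one attempt and no reset: what is moved stays moved. The work goes in short steps, Python scripts to look and compute and a shell command to move; the robot and the scene stay as the last step left them, time stands still between calls to the robot, and variables do not carry over. Pictures are saved under pics/ and viewed, at most 17 in all, crops included, and the job is handed in when it is done.

```bash
mkdir -p pics
cat > h.py <<'E'
import numpy as np, cv2
from scipy.spatial.transform import Rotation as R
from workcell import telemetry, grab_frame, calibration, bot, outline_of, landmark_of
def ray(cam,uv,z,c=None):
    c=c or calibration(cam); f=210/np.tan(np.radians(c["fovy"])/2)
    P=np.array(c["pose"]); d=P[:3,:3]@[(uv[0]-c["cx"])/f,(uv[1]-c["cy"])/f,1]
    o=P[:3,3]; return o+d*(z-o[2])/d[2]
def proj(cam,p,c=None):
    c=c or calibration(cam); f=210/np.tan(np.radians(c["fovy"])/2)
    P=np.array(c["pose"]); q=P[:3,:3].T@(np.array(p)-P[:3,3]); return np.array([c["cx"]+f*q[0]/q[2],c["cy"]+f*q[1]/q[2]])
def save(cam,n):
    im=grab_frame(cam); cv2.imwrite(f"pics/{n}.png",im[:,:,::-1]); return im
E
python3 - <<'E'
from h import *
np.set_printoptions(precision=3,suppress=True)
s=telemetry.observe(); print(s)
for cam in("top","scene"):
    save(cam,cam+"0"); c=calibration(cam); print(cam,c)
    for l in "board coaster egg_rack egg_cup egg salt spreader honey timer".split():
        for d in landmark_of(l,cam)[:3]:
            z=.026 if l=="egg" else 0
            print(l,round(d["score"],2),np.round(d["xy"]),ray(cam,d["xy"],z))
E
```

```text
{'clock': 0.0, 'qpos': array([ 1.256,  0.522, -0.036,  1.6  ,  0.021,  1.021, -0.113]), 'qd': array([-0.   , -0.   ,  0.001, -0.002, -0.   , -0.   ,  0.001]), 'joint_efforts': array([  0.   , -92.71 ,   1.98 , -36.994,   0.018,   0.008,   0.   ]), 'position': array([ 0.151, -0.606,  0.231]), 'tool_rot': array([-3.14 ,  0.   ,  0.245]), 'force': array([-0.155, -0.166,  0.325]), 'moment': array([ 0.033, -0.   , -0.029]), 'finger_force': 0.0, 'grip_width': 0.08499697080189066}
top {'fovy': 51.881253658423994, 'cx': 278.699804637434, 'cy': 209.2294507807176, 'pose': array([[ 0.019, -0.995,  0.101,  0.252],
       [-1.   , -0.017,  0.02 ,  0.009],
       [-0.018, -0.102, -0.995,  1.173],
       [ 0.   ,  0.   ,  0.   ,  1.   ]])}
board 0.88 [384. 160.] [ 0.514 -0.256  0.   ]
coaster 0.6 [311. 148.] [ 0.544 -0.054  0.   ]
coaster 0.29 [232. 196.] [0.405 0.163 0.   ]
egg_rack 0.79 [189. 206.] [0.377 0.278 0.   ]
egg_cup 0.75 [171. 279.] [0.177 0.32  0.   ]
egg_cup 0.63 [189. 253.] [0.248 0.274 0.   ]
egg_cup 0.48 [231. 197.] [0.403 0.163 0.   ]
egg 0.67 [183. 219.] [0.338 0.288 0.026]
salt 
[... 401 characters left out ...]
0.   ,  0.   ,  1.   ]])}
board 0.57 [300. 320.] [ 0.511 -0.253  0.   ]
coaster 0.57 [337. 258.] [ 0.55  -0.045  0.   ]
coaster 0.33 [240. 309.] [ 0.363 -0.267  0.   ]
egg_rack 0.61 [308. 169.] [0.381 0.282 0.   ]
egg_cup 0.77 [262. 166.] [0.234 0.255 0.   ]
egg_cup 0.74 [249. 151.] [0.165 0.316 0.   ]
egg_cup 0.67 [307. 196.] [0.411 0.159 0.   ]
egg 0.63 [301. 163.] [0.36  0.275 0.026]
egg 0.27 [283. 259.] [ 0.423 -0.111  0.026]
salt 0.7 [280. 257.] [ 0.408 -0.087  0.   ]
spreader 0.6 [241. 311.] [ 0.369 -0.27   0.   ]
spreader 0.32 [301. 163.] [0.351 0.303 0.   ]
honey 0.66 [303. 222.] [0.43  0.053 0.   ]
timer 0.43 [354. 168.] [0.518 0.328 0.   ]
timer 0.27 [305. 220.] [0.431 0.062 0.   ]
```

```bash
python3 -c "
import cv2
a=cv2.imread('pics/top0.png')[110:310,130:450];cv2.imwrite('pics/t0c.png',cv2.resize(a,(800,500)))
a=cv2.imread('pics/scene0.png')[130:370,200:440];cv2.imwrite('pics/s0c.png',cv2.resize(a,(600,600)))"
```

```text
(no output)
```

View pics/t0c.png

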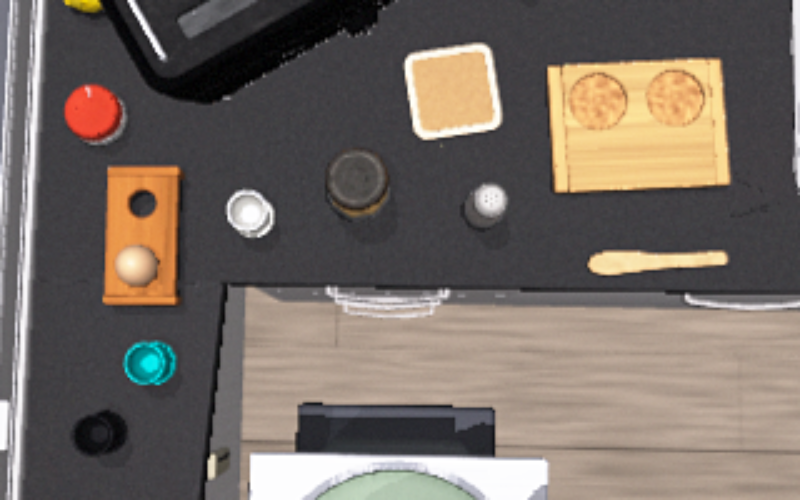

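View pics/s0c.png

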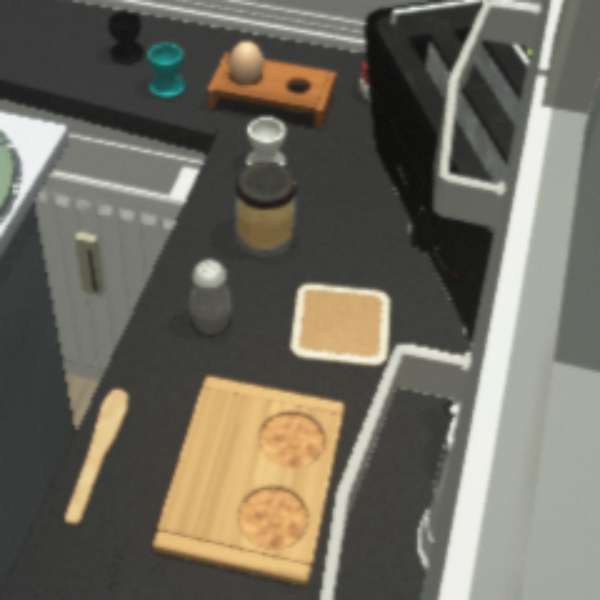

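Run:
```python
from h import *
np.set_printoptions(precision=3,suppress=True)
top=grab_frame("top"); 
def mask(im): 
    h=cv2.cvtColor(im,cv2.COLOR_RGB2HSV); return ((h[...,0]>8)&(h[...,0]<28)&(h[...,1]>60)&(h[...,2]>110)).astype(np.uint8)
m=mask(top); n,L,st,ce=cv2.connectedComponentsWithStats(m)
for i in range(1,n):
    if st[i,4]>60 and st[i,1]<230 and st[i,1]>120:
        pts=np.argwhere(L==i)[:,::-1]
        z={True:.016,False:.009}[st[i,4]>2000]
        w=np.array([ray("top",p,z)[:2] for p in pts]).astype(np.float32)
        r=cv2.minAreaRect(w); print(st[i],w.mean(0),np.array(r[0]),np.array(r[1]),r[2])
for cam in("top","scene"):
    grab_frame(cam)
    for l,z in(("board",.016),("spreader",.009),("coaster",.007),("egg_rack",.032)):
        o=outline_of(l,cam)
        for d in o[:1]:
            w=np.array([ray(cam,p,z)[:2] for p in np.argwhere(d["region"])[:,::-1]]).astype(np.float32)
            r=cv2.minAreaRect(w); print(cam,l,round(d["score"],2),w.mean(0),np.array(r[0]),np.array(r[1]),r[2])
```

```text
[295 130  33  33 848] [ 0.547 -0.052] [ 0.547 -0.052] [0.081 0.081] 9.714107513427734Traceback (most recent call last):
  File "<stdin>", line 11, in <module>
  File "h.py", line 5, in ray
    c=c or calibration(cam); f=210/np.tan(np.radians(c["fovy"])/2)
           ~~~~~~~~~~~^^^^^
ValueError: time passes only in moves, steps and waits
```

Run:
```python
from h import *
np.set_printoptions(precision=3,suppress=True)
C={k:calibration(k) for k in("top","scene")}
for cam in C:
    im=grab_frame(cam); c=C[cam]
    for l,z in(("board",.016),("spreader",.009),("coaster",.007),("egg_rack",.032)):
        o=outline_of(l,cam)
        for d in o[:1]:
            w=np.array([ray(cam,p,z,c)[:2] for p in np.argwhere(d["region"])[:,::-1]]).astype(np.float32)
            r=cv2.minAreaRect(w); print(cam,l,round(d["score"],2),w.mean(0),np.array(r[0]),np.array(r[1]),r[2])
# manual spreader ends and recess centres from the crop
for n,p,z in(("L recess",(598,101),.011),("R recess",(675,98),.011),("spr a",(588,264),.009),("spr b",(728,258),.009),("bd nl",(556,191),.016),("bd nr",(729,184),.016),("bd fl",(549,67),.016),("bd fr",(720,59),.016)):
    print(n,ray("top",(130+p[0]/2.5,110+p[1]/2.5),z,C["top"]))
```

```text
top board 0.58 [ 0.508 -0.251] [ 0.509 -0.252] [0.141 0.191] 3.8173351287841797
top spreader 0.74 [ 0.362 -0.269] [ 0.36  -0.276] [0.022 0.145] 0.9767167568206787
top coaster 0.83 [ 0.546 -0.052] [ 0.546 -0.052] [0.098 0.098] 9.12535572052002
top egg_rack 0.74 [0.381 0.278] [0.376 0.278] [0.15  0.085] 0.9676855206489563
scene board 0.9 [ 0.514 -0.265] [ 0.512 -0.259] [0.144 0.197] 3.474916458129883
scene spreader 0.78 [ 0.365 -0.278] [ 0.364 -0.279] [0.02  0.148] 2.520097494125366
scene coaster 0.82 [ 0.548 -0.057] [ 0.546 -0.055] [0.101 0.105] 11.58315658569336
scene egg_rack 0.6 [0.385 0.266] [0.382 0.267] [0.159 0.111] 6.611267566680908
L recess [ 0.536 -0.212  0.011]
R recess [ 0.541 -0.296  0.011]
spr a [ 0.357 -0.201  0.009]
spr b [ 0.366 -0.351  0.009]
bd nl [ 0.435 -0.165  0.016]
bd nr [ 0.446 -0.351  0.016]
bd fl [ 0.572 -0.158  0.016]
bd fr [ 0.584 -0.344  0.016]
```

```bash
A='[0,0,0,0,0,-0.14,0]'; python3 -m inch '[[0,0,0,0,0,-0.14,0],[0,0,0,0,0,-0.14,0],[0,0,0,0,0,-0.14,0],[0,0,0,0,0,-0.14,0],[0,0,0,0,0,-0.14,0]]'
python3 -m inch '[[0,0,0,0,0,-0.14,0],[0,0,0,0,0,-0.14,0],[0,0,0,0,0,-0.14,0],[0,0,0,0,0,-0.14,0],[0,0,0,0,0,-0.11,0]]'
python3 -m inch '[[0.032,0.0227,0,0,0,0,0],[0.032,0.0227,0,0,0,0,0],[0.032,0.0227,0,0,0,0,0],[0.032,0.0227,0,0,0,0,0],[0.032,0.0227,0,0,0,0,0]]'
python3 -m inch '[[0.032,0.0227,0,0,0,0,0],[0.032,0.0227,0,0,0,0,0],[0.032,0.0227,0,0,0,0,0],[0.032,0.0227,0,0,0,0,0],[0.032,0.0227,0,0,0,0,0]]'
python3 -c "
from h import *
print(calibration('wrist'));save('wrist','w1');s=telemetry.observe();print(s['qpos'],s['position'],s['tool_rot'])
for l in ('spreader','board'):
  for d in landmark_of(l,'wrist')[:2]: print(l,d,ray('wrist',d['xy'],0))
"
```

```text
clock: 2.05
position: [0.1514, -0.6064, 0.2313]
tool_rot: [3.142, 0.0, 0.95]
force: [-0.2, 0.1, -0.5]
grip_width: 0.0856
finger_force: 0.0
clock: 2.55
position: [0.1514, -0.6064, 0.2313]
tool_rot: [-3.142, -0.0, 1.62]
force: [-0.5, 0.7, -0.0]
grip_width: 0.0856
finger_force: 0.0
clock: 3.05
position: [0.2584, -0.4402, 0.2314]
tool_rot: [3.142, 0.0, 1.614]
force: [1.0, -0.4, 0.1]
grip_width: 0.0853
finger_force: 0.0
clock: 3.55
position: [0.3648, -0.2754, 0.2315]
tool_rot: [3.141, 0.001, 1.615]
force: [-0.0, -1.5, -0.5]
grip_width: 0.0849
finger_force: 0.0
{'fovy': 70.58077435327954, 'cx': 283.88919281549863, 'cy': 209.09564102564914, 'pose': array([[ 9.99066602e-01,  4.12609150e-02,  1.27852514e-02,
         3.61512614e-01],
       [ 4.31896038e-02, -9.59389008e-01, -2.78760452e-01,
        -2.04444051e-01],
       [ 7.64118361e-04,  2.79052447e-01, -9.60275558e-01,
         3.73418179e-01],
       [ 0.00000000e+00,  0.00000000e+00,  0.00000000e+00,
         1.00000000e+00]])}
[ 0.94590879  0.2886902  -0.53181352  2.00393538  0.18395702  0.89383998
  0.36580193] [ 0.36820509 -0.27030305  0.23185048] [ 3.13939608e+00 -8.86914926e-04  1.62003134e+00]
spreader {'xy': [279.7, 180.9], 'score': 0.76} [ 0.36178045 -0.27298442  0.        ]
board {'xy': [400.0, 169.6], 'score': 0.93} [ 0.51132469 -0.25356478  0.        ]
```

View pics/w1.png

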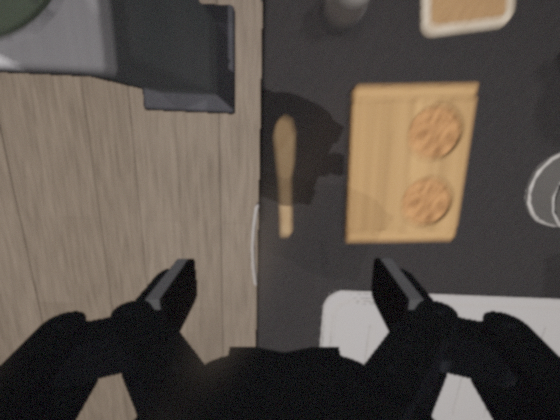

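```bash
python3 -m inch '[[-0.004,-0.006,0.04,0,0,0,0],[0,0,0.045,0,0,0,0],[0,0,0.045,0,0,0,0],[0,0,0.045,0,0,0,0],[0,0,0.03,0,0,0,0.3]]'
python3 -m inch '[[0,0,0.016,0,0,0,0.5],[0,0,0.006,0,0,0,0.7],[0,0,0,0,0,0,1],[0,0,0,0,0,0,1],[0,0,0,0,0,0,1]]' 30
python3 -m inch '[[0,0,0,0,0,0,1],[0,0,0,0,0,0,1],[0,0,0,0,0,0,1]]'
```

```text
clock: 4.2
position: [0.357, -0.2811, 0.0237]
tool_rot: [-3.14, -0.001, 1.614]
force: [1.3, -0.8, 0.2]
grip_width: 0.0733
finger_force: 0.0
clock: 4.7
position: [0.3587, -0.2816, 0.0053]
tool_rot: [3.14, 0.001, 1.614]
force: [-0.0, -0.0, 0.9]
grip_width: 0.0194
finger_force: 29.2
clock: 5.0
position: [0.3585, -0.2813, 0.0047]
tool_rot: [3.141, 0.001, 1.615]
force: [-0.3, -0.6, 8.4]
grip_width: 0.0194
finger_force: 30.3
```

```bash
python3 -m inch '[[0,0,-0.01,0,0,0,1],[0,0,-0.03,0,0,0,1],[0,0,-0.03,0,0,0,1],[0,0,-0.01,0,0,0,1]]'
python3 -m inch '[[0.003,0.023,0,0,0,0,1],[0.003,0.023,0,0,0,0,1],[0.003,0.023,0,0,0,0,1],[0.003,0.023,0,0,0,0,1],[0.0014,0.0235,0,0,0,0,1]]'
python3 -m inch '[[0,0,0,0,0,0,1],[0,0,0,0,0,0,1],[0,0,0,0,0,0,1]]'
python3 -c "
from h import *
c=calibration('wrist');save('wrist','w2');s=telemetry.observe();print(s['qpos'],s['position'],s['tool_rot'])
d=outline_of('spreader','wrist')[0]
w=np.array([ray('wrist',p,s['position'][2]+.005,c)[:2] for p in np.argwhere(d['region'])[::3,::-1]]).astype(np.float32)
print(w.mean(0),cv2.minAreaRect(w),w.min(0),w.max(0))
"
```

```text
clock: 5.4
position: [0.359, -0.2815, 0.0871]
tool_rot: [3.139, 0.002, 1.615]
force: [0.6, 0.4, -0.1]
grip_width: 0.0192
finger_force: 29.3
clock: 5.9
position: [0.4738, -0.2621, 0.0845]
tool_rot: [-3.141, -0.0, 1.615]
force: [0.1, -0.0, 0.6]
grip_width: 0.0186
finger_force: 29.3
clock: 6.2
position: [0.4722, -0.2627, 0.0843]
tool_rot: [-3.141, -0.0, 1.614]
force: [0.2, -0.2, -0.4]
grip_width: 0.0192
finger_force: 29.3
[ 0.70020885  0.62470673 -0.41543013  1.92266443  0.38845547  0.67381834
  0.09026526] [ 0.47221822 -0.26278497  0.08431058] [-3.14087960e+00  2.99457637e-05  1.61413803e+00]
[ 0.47025445 -0.2358814 ] ((0.46946561336517334, -0.24874164164066315), (0.024716608226299286, 0.13048046827316284), 0.9089129567146301) [ 0.45637673 -0.313984  ] [ 0.48116517 -0.18354005]
```

View pics/w2.png

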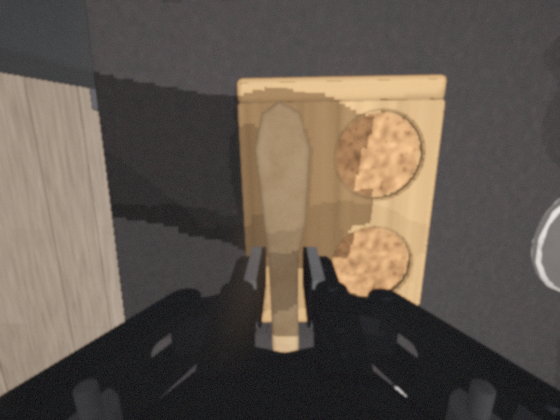

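```bash
python3 -m inch '[[0,0.002,0.02,0,0,0,1],[0,0,0.02,0,0,0,1],[0,0,0.014,0,0,0,1],[0,0,0.006,0,0,0,1],[0,0,0.004,0,0,0,1]]'
python3 -m inch '[[0,0,0,0,0,0,1],[0,0,0,0,0,0,0.7],[0,0,0,0,0,0,0.6],[0,0,0,0,0,0,0.6]]'
python3 -c "
from h import *
c=calibration('wrist');s=telemetry.observe();print(s['position'],s['grip_width'])
for p in((380,154),(372,262)):print(ray('wrist',p,.011,{**c,'pose':c['pose']}))
"
python3 -m inch '[[0,0,-0.01,0,0,0,0.6],[0,0,-0.03,0,0,0,0.5],[0,0,-0.04,0,0,0,0.3],[0,0,-0.045,0,0,0,0],[0,0,-0.045,0,0,0,0]]'
python3 -m inch '[[0,0,-0.02,0,0,0.14,0],[0,0,0,0,0,0.14,0],[0,0,0,0,0,0.14,0],[0,0,0,0,0,0.14,0],[0,0,0,0,0,0.14,0]]'
python3 -m inch '[[0,0,0,0,0,0.14,0],[0,0,0,0,0,0.14,0],[0,0,0,0,0,0.14,0],[0,0,0,0,0,0.14,0],[0,0,0,0,0,0.14,0]]'
python3 -m inch '[[0,0,0,0,0,0.14,0],[0,0,0,0,0,0.075,0],[0,0,0,0,0,0,0],[0,0,0,0,0,0,0]]'
python3 -c "
from h import *
c=calibration('wrist');save('wrist','w3');s=telemetry.observe();print(s['position'],s['tool_rot'])
for l,z in(('spreader',.025),('board',.016)):
  for d in outline_of(l,'wrist')[:1]:
    w=np.array([ray('wrist',p,z,c)[:2] for p in np.argwhere(d['region'])[::2,::-1]]).astype(np.float32)
    print(l,d['rect'],w.mean(0),cv2.minAreaRect(w))
"
```

```text
clock: 6.8
position: [0.475, -0.2624, 0.0202]
tool_rot: [-3.141, -0.0, 1.615]
force: [-5.0, -2.3, 18.0]
grip_width: 0.0196
finger_force: 32.1
clock: 7.2
position: [0.4753, -0.2625, 0.0206]
tool_rot: [3.141, 0.0, 1.615]
force: [0.3, 0.6, 0.3]
grip_width: 0.0345
finger_force: 0.0
[ 0.47527006 -0.26249817  0.02058727] 0.034539411607914045
[ 0.52119194 -0.20452287  0.011     ]
[ 0.5247024  -0.26427382  0.011     ]
clock: 7.7
position: [0.4748, -0.2621, 0.1928]
tool_rot: [3.142, -0.0, 1.615]
force: [0.5, 0.1, 0.5]
grip_width: 0.0835
finger_force: 0.0
clock: 8.2
position: [0.4751, -0.2623, 0.2112]
tool_rot: [3.141, -0.0, 0.909]
force: [-0.0, -0.7, 0.1]
grip_width: 0.0855
finger_force: 0.0
clock: 8.7
position: [0.4751, -0.2622, 0.2111]
tool_rot: [-3.141, -0.001, 0.209]
force: [-0.4, -0.5, 1.0]
grip_width: 0.0854
finger_force: 0.0
clock: 9.1
position: [0.4752, -0.2622, 0.2108]
tool_rot: [-3.142, -0.0, 0.003]
force: [0.8, -1.1, -0.8]
grip_width: 0.0854
finger_force: 0.0
[ 0.47515687 -0.26224706  0.21064654] [-3.14143792e+00 -3.05554571e-04  2.46214651e-03]
spreader [211.2, 178.9, 347.5, 202.9] [ 0.47530314 -0.25047028] ((0.47319939732551575, -0.2567746043205261), (0.025395678356289864, 0.1479301154613495), 0.1379983127117157)
board [186.8, 84.3, 361.6, 216.4] [ 0.5204522  -0.25531545] ((0.5115000605583191, -0.2545602023601532), (0.1398226022720337, 0.1876680850982666), 3.5473713874816895)
```

View pics/w3.png

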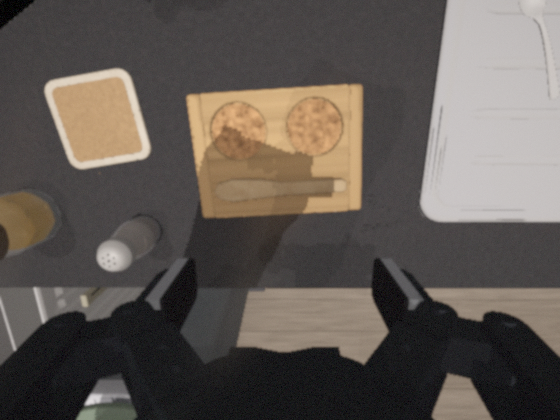

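```bash
python3 -m inch '[[-0.007,-0.042,0,0,0,0,0],[-0.007,-0.042,0,0,0,0,0],[-0.007,-0.042,0,0,0,0,0],[-0.007,-0.042,0,0,0,0,0],[-0.007,-0.042,0,0,0,0,0]]'
python3 -m inch '[[-0.007,-0.042,0,0,0,0,0],[-0.007,-0.042,0,0,0,0,0],[-0.007,-0.042,0,0,0,0,0],[-0.007,-0.042,0,0,0,0,0],[-0.007,-0.042,0,0,0,0,0]]'
python3 -m inch '[[0,0,0,0,0,0,0],[0,0,0,0,0,0,0],[0,0,0,0,0,0,0]]'
cat > look.py <<'E'
from h import *
import sys
def look(n):
    c=calibration('wrist');im=save('wrist',n);s=telemetry.observe();print(s['position'],s['tool_rot'],s['qpos'].round(2))
    for l,z in(('egg_cup',0),('egg',.026),('honey',0),('salt',0),('timer',0),('egg_rack',0),('coaster',0)):
        for d in landmark_of(l,'wrist')[:2]:
            if d['score']>.35: print(l,d['score'],d['xy'],ray('wrist',d['xy'],z,c).round(4))
look(sys.argv[1])
E
python3 look.py w4
```

```text
clock: 9.75
position: [0.4397, -0.0509, 0.2105]
tool_rot: [3.142, -0.0, 0.001]
force: [0.6, 0.8, -0.2]
grip_width: 0.0851
finger_force: 0.0
clock: 10.25
position: [0.4048, 0.1592, 0.2106]
tool_rot: [-3.141, -0.001, 0.001]
force: [2.0, -0.1, -0.0]
grip_width: 0.0851
finger_force: 0.0
clock: 10.55
position: [0.4054, 0.1568, 0.2103]
tool_rot: [3.141, 0.0, -0.001]
force: [0.0, -0.2, -0.6]
grip_width: 0.0852
finger_force: 0.0
[0.40545216 0.1565853  0.21028315] [ 3.14125123e+00  8.39683711e-05 -1.44573056e-03] [-0.23  0.26 -0.33  2.09  0.12  0.81 -2.2 ]
egg_cup 0.95 [203.2, 298.7] [0.2475 0.2666 0.    ]
egg_cup 0.91 [280.4, 183.1] [0.4065 0.1612 0.    ]
egg 0.57 [182.1, 236.4] [0.3481 0.2768 0.026 ]
honey 0.94 [375.9, 157.7] [0.4367 0.0487 0.    ]
salt 0.72 [486.2, 175.0] [ 0.4161 -0.0849  0.    ]
timer 0.64 [122.2, 86.9] [0.5146 0.3354 0.    ]
egg_rack 0.74 [187.0, 202.4] [0.3826 0.2761 0.    ]
egg_rack 0.47 [278.2, 182.6] [0.4071 0.1639 0.    ]
coaster 0.57 [477.4, 51.0] [ 0.5498 -0.0502  0.    ]
```

View pics/w4.png

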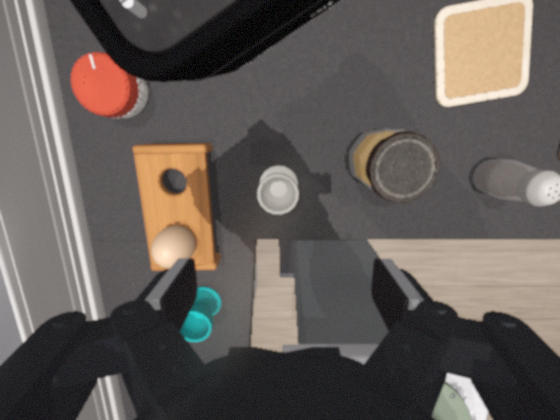

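```bash
python3 -m inch '[[0.001,-0.005,0.02,0,0,0,0],[0,0,0.045,0,0,0,0],[0,0,0.045,0,0,0,0],[0,0,0.045,0,0,0,0],[0,0,0.025,0,0,0,0.1]]'
python3 -m inch '[[0,0,0.007,0,0,0,0.2],[0,0,0,0,0,0,1],[0,0,0,0,0,0,1],[0,0,0,0,0,0,1],[0,0,0,0,0,0,1]]' 30
python3 -m inch '[[0,0,0,0,0,0,1],[0,0,0,0,0,0,1],[0,0,0,0,0,0,1]]'
```

```text
clock: 11.45
position: [0.4051, 0.1621, 0.0276]
tool_rot: [3.141, 0.003, 0.0]
force: [1.0, 0.1, 0.8]
grip_width: 0.0768
finger_force: 0.0
clock: 11.95
position: [0.407, 0.163, 0.0245]
tool_rot: [-3.14, -0.002, -0.0]
force: [-2.0, 1.3, 9.8]
grip_width: 0.0409
finger_force: 30.4
clock: 12.25
position: [0.4069, 0.163, 0.0245]
tool_rot: [-3.141, -0.002, -0.0]
force: [-1.3, 0.7, 9.5]
grip_width: 0.0405
finger_force: 30.4
```

```bash
python3 -m inch '[[0,0,-0.01,0,0,0,1],[0,0,-0.035,0,0,0,1],[0,0,-0.04,0,0,0,1],[0,0,-0.04,0,0,0,1],[0,0,-0.025,0,0,0,1]]'
python3 -m inch '[[0.01,0.035,0,0,0,0,1],[0.01,0.035,0,0,0,0,1],[0.01,0.035,0,0,0,0,1],[0.01,0.035,0,0,0,0,1],[0.01,0.035,0,0,0,0,1]]'
python3 -m inch '[[0.01,0.035,0,0,0,0,1],[0.01,0.035,0,0,0,0,1],[0.01,0.035,0,0,0,0,1],[0.01,0.035,0,0,0,0,1],[0.01,0.035,0,0,0,0,1]]'
python3 -m inch '[[0.012,0.035,0,0,0,0,1],[0.012,0.035,0,0,0,0,1],[0.01,0.035,0,0,0,0,1],[0,0.003,0,0,0,0,1],[0,0,0,0,0,0,1]]'
python3 -m inch '[[0,0,0,0,0,0,1],[0,0,0,0,0,0,1]]'
python3 -c "
from h import *
c=calibration('wrist');save('wrist','w5');s=telemetry.observe();print(s['position'],s['tool_rot'],s['qpos'])
for d in landmark_of('egg_cup','wrist')[:2]: print(d,ray('wrist',d['xy'],s['position'][2]-.0245,c))
"
```

```text
clock: 12.75
position: [0.4066, 0.1627, 0.177]
tool_rot: [-3.14, -0.003, -0.0]
force: [0.7, -0.3, -2.1]
grip_width: 0.0402
finger_force: 30.6
clock: 13.25
position: [0.4563, -0.014, 0.1745]
tool_rot: [-3.142, -0.001, -0.0]
force: [1.1, 1.0, -1.2]
grip_width: 0.0406
finger_force: 30.7
clock: 13.75
position: [0.5062, -0.189, 0.1746]
tool_rot: [3.142, -0.001, -0.0]
force: [0.5, 0.0, -0.6]
grip_width: 0.0402
finger_force: 30.7
clock: 14.25
position: [0.5396, -0.2962, 0.174]
tool_rot: [-3.141, -0.0, -0.002]
force: [-0.1, 1.0, -0.2]
grip_width: 0.0403
finger_force: 30.7
clock: 14.45
position: [0.5402, -0.2943, 0.1739]
tool_rot: [-3.141, -0.0, 0.001]
force: [1.1, 0.3, -0.5]
grip_width: 0.0402
finger_force: 30.7
[ 0.54023964 -0.294358    0.17380852] [-3.14138189e+00 -3.29529973e-04  1.03939267e-03] [ 0.53724249  0.57390451 -0.19697387  1.67489912  0.13502328  0.90586843
 -1.28216024]
{'xy': [283.9, 248.2], 'score': 0.75} [ 0.53790798 -0.29410082  0.14930852]
```

View pics/w5.png

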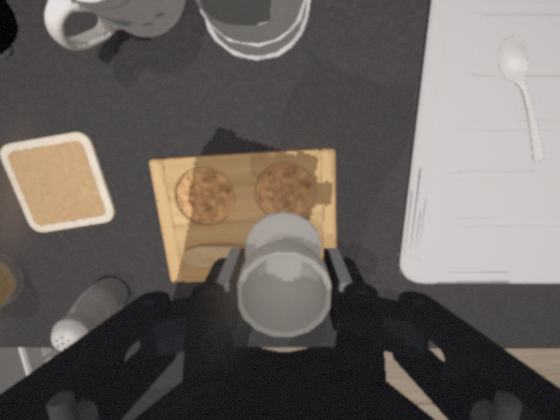

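```bash
python3 -c "
from h import *
c=calibration('wrist')
for p in((286,189),(206,195)): print(ray('wrist',p,.011,c))"
python3 -m inch '[[0.001,0.001,0.03,0,0,0,1],[0,0,0.03,0,0,0,1],[0,0,0.03,0,0,0,1],[0,0,0.02,0,0,0,1],[0,0,0.01,0,0,0,1]]'
python3 -m inch '[[0,0,0,0,0,0,1],[0,0,0,0,0,0,1]]'
```

```text
[ 0.54455515 -0.29647196  0.011     ]
[ 0.53804156 -0.2120966   0.011     ]
clock: 15.05
position: [0.5405, -0.2955, 0.0517]
tool_rot: [-3.141, 0.002, 0.001]
force: [-0.9, 0.1, -0.7]
grip_width: 0.0403
finger_force: 30.7
clock: 15.25
position: [0.5417, -0.2964, 0.0542]
tool_rot: [3.141, -0.001, -0.0]
force: [0.2, -0.6, -1.0]
grip_width: 0.0403
finger_force: 30.7
```

```bash
python3 -m inch '[[0.002,0,0.01,0,0,0,1],[0,0,0.006,0,0,0,1],[0,0,0.002,0,0,0,1],[0,0,0,0,0,0,1],[0,0,0,0,0,0,0.4]]'
python3 -m inch '[[0,0,0,0,0,0,0.35],[0,0,0,0,0,0,0.35],[0,0,0,0,0,0,0.3],[0,0,-0.01,0,0,0,0.3],[0,0,-0.03,0,0,0,0.3]]'
python3 -m inch '[[0,0,-0.045,0,0,0,0.2],[0,0,-0.045,0,0,0,0],[0,0,-0.03,0,0,0,0],[0,0,0,0,0,0,0],[0,0,0,0,0,0,0]]'
python3 -c "
from h import *
c=calibration('wrist');save('wrist','w6');s=telemetry.observe();print(s['position'],s['tool_rot'])
print([ (d['score'],ray('wrist',d['xy'],.011,c)) for d in landmark_of('egg_cup','wrist')[:2]])
c=calibration('top');save('top','t6');print([ (d['score'],ray('top',d['xy'],.011,c)) for d in landmark_of('egg_cup','top')[:4]])
"
```

```text
clock: 15.75
position: [0.5433, -0.2964, 0.0354]
tool_rot: [3.141, -0.0, -0.0]
force: [-0.5, -0.4, 0.7]
grip_width: 0.0508
finger_force: 0.0
clock: 16.25
position: [0.5419, -0.2957, 0.0741]
tool_rot: [-3.14, 0.004, 0.0]
force: [-0.0, -0.4, 0.4]
grip_width: 0.0597
finger_force: 0.0
clock: 16.75
position: [0.5432, -0.2965, 0.1962]
tool_rot: [3.141, -0.001, -0.0]
force: [-0.7, 1.1, -0.0]
grip_width: 0.0852
finger_force: 0.0
[ 0.54278191 -0.29635361  0.19511358] [-3.14150265e+00  3.93012258e-04 -3.01802174e-04]
[(0.76, array([ 0.54449505, -0.29332124,  0.011     ]))]
[(0.77, array([ 0.5465749 , -0.29213529,  0.011     ])), (0.68, array([0.24603043, 0.25554354, 0.011     ])), (0.5, array([0.17533706, 0.31077355, 0.011     ]))]
```

View pics/w6.png

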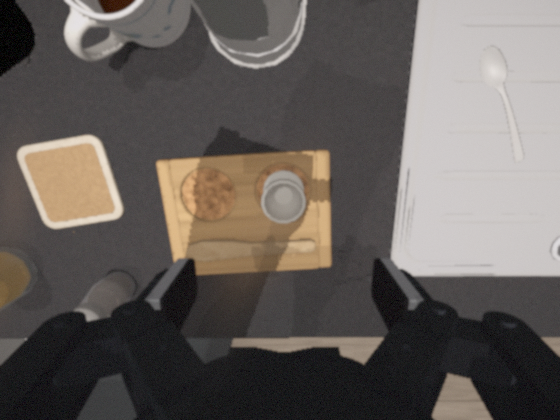

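```bash
python3 -m inch '[[0,0,0,0,0,-0.14,0],[0,0,0,0,0,-0.14,0],[0,0,0,0,0,-0.14,0],[0,0,0,0,0,-0.14,0],[0,0,0,0,0,-0.14,0]]'
python3 -m inch '[[0,0,0,0,0,-0.14,0],[0,0,0,0,0,-0.14,0],[0,0,0,0,0,-0.02,0]]'
python3 -m inch '[[0.025,-0.032,0,0,0,0,0],[0.025,-0.032,0,0,0,0,0],[0.025,-0.032,0,0,0,0,0],[0.025,-0.032,0,0,0,0,0],[0.025,-0.032,0,0,0,0,0]]'
python3 -m inch '[[0.025,-0.032,0,0,0,0,0],[0.025,-0.032,0,0,0,0,0],[0.025,-0.032,0,0,0,0,0],[0.025,-0.032,0,0,0,0,0],[0.025,-0.032,0,0,0,0,0]]'
python3 -m inch '[[0.025,-0.032,0,0,0,0,0],[0.025,-0.032,0,0,0,0,0],[0.025,-0.032,0,0,0,0,0],[0.025,-0.032,0,0,0,0,0],[0.025,-0.028,0,0,0,0,0]]'
python3 -m inch '[[0,0,0,0,0,0,0],[0,0,0,0,0,0,0],[0,0,0,0,0,0,0]]'
python3 look.py w7
python3 -c "
from h import *
c=calibration('wrist')
for d in outline_of('egg','wrist')[:2]: 
  r=d['rect'];print(d['score'],r,ray('wrist',((r[0]+r[2])/2,(r[1]+r[3])/2),.05,c))"
```

```text
clock: 17.45
position: [0.5428, -0.2962, 0.1944]
tool_rot: [-3.14, 0.0, 0.706]
force: [-0.7, -0.4, 0.3]
grip_width: 0.0852
finger_force: 0.0
clock: 17.75
position: [0.5428, -0.2963, 0.1944]
tool_rot: [-3.14, -0.0, 1.003]
force: [0.4, 0.4, 0.3]
grip_width: 0.0851
finger_force: 0.0
clock: 18.25
position: [0.4752, -0.1034, 0.195]
tool_rot: [-3.141, 0.0, 0.996]
force: [0.7, 1.1, -0.1]
grip_width: 0.0853
finger_force: 0.0
clock: 18.75
position: [0.4082, 0.0882, 0.1952]
tool_rot: [-3.141, 0.0, 0.995]
force: [0.9, -0.1, 1.0]
grip_width: 0.0851
finger_force: 0.0
clock: 19.25
position: [0.3443, 0.2779, 0.1951]
tool_rot: [-3.141, 0.0, 0.996]
force: [1.6, -0.0, 0.8]
grip_width: 0.0851
finger_force: 0.0
clock: 19.55
position: [0.3455, 0.2755, 0.195]
tool_rot: [-3.142, 0.001, 0.997]
force: [1.1, -0.2, -0.0]
grip_width: 0.0852
finger_force: 0.0
[0.34566672 0.27531288 0.19510364] [3.14146477e+00 7.18436659e-04 9.97002007e-01] [-0.25  0.34 -0.67  2.07  0.29  0.82 -1.68]
egg_cup 0.76 [145.7, 239.3] [0.1685 0.3122 0.    ]
egg_cup 0.62 [217.0, 238.2] [0.2423 0.2661 0.    ]
egg 0.87 [285.9, 187.1] [0.3499 0.2786 0.026 ]
honey 0.96 [441.4, 296.5] [0.4378 0.0434 0.    ]
honey 0.66 [464.1, 371.9] [ 0.414  -0.0851  0.    ]
salt 0.67 [462.7, 367.2] [ 0.4156 -0.0765  0.    ]
timer 0.74 [387.5, 50.0] [0.5117 0.3376 0.    ]
egg_rack 0.62 [307.7, 166.2] [0.3809 0.2808 0.    ]
coaster 0.72 [549.1, 309.3] [ 0.5484 -0.0509  0.    ]
0.69 [262.3, 173.3, 305.8, 220.6] [0.34560892 0.27626872 0.05      ]
```

View pics/w7.png

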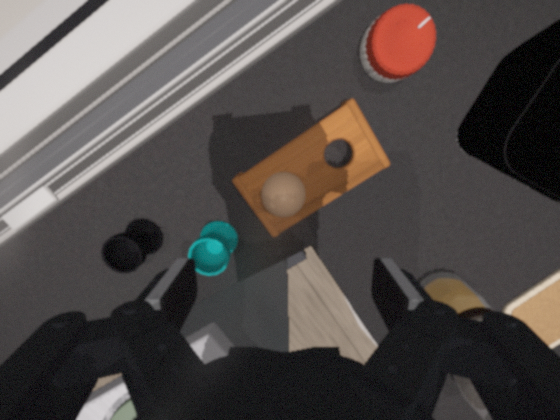

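```bash
python3 -m inch '[[0.002,0,0.03,0,0,0,0],[0,0,0.045,0,0,0,0],[0,0,0.045,0,0,0,0],[0,0,0.03,0,0,0,0],[0,0,0.012,0,0,0,0.2]]'
python3 -m inch '[[0,0,0,0,0,0,0.3],[0,0,0,0,0,0,0.6],[0,0,0,0,0,0,1],[0,0,0,0,0,0,1],[0,0,0,0,0,0,1]]' 25
python3 -m inch '[[0,0,0,0,0,0,1],[0,0,0,0,0,0,1]]'
```

```text
clock: 20.5
position: [0.3454, 0.2774, 0.0311]
tool_rot: [-3.14, 0.003, 1.0]
force: [0.2, -0.5, 1.4]
grip_width: 0.0734
finger_force: 0.0
clock: 21.0
position: [0.347, 0.2787, 0.0345]
tool_rot: [3.141, -0.002, 1.0]
force: [-3.0, 1.4, 8.8]
grip_width: 0.0427
finger_force: 25.5
clock: 21.2
position: [0.347, 0.2787, 0.0344]
tool_rot: [3.141, -0.002, 1.0]
force: [-3.8, 1.6, 10.3]
grip_width: 0.0424
finger_force: 25.5
```

```bash
python3 -m inch '[[0,0,-0.01,0,0,0,1],[0,0,-0.03,0,0,0,1],[0,0,-0.04,0,0,0,1],[0,0,-0.04,0,0,0,1],[0,0,-0.03,0,0,0,1]]'
python3 -m inch '[[-0.025,0.0317,0,0,0,0,1],[-0.025,0.0317,0,0,0,0,1],[-0.025,0.0317,0,0,0,0,1],[-0.025,0.0317,0,0,0,0,1],[-0.025,0.0317,0,0,0,0,1]]'
python3 -m inch '[[-0.025,0.0317,0,0,0,0,1],[-0.025,0.0317,0,0,0,0,1],[-0.025,0.0317,0,0,0,0,1],[-0.025,0.0317,0,0,0,0,1],[-0.025,0.0317,0,0,0,0,1]]'
python3 -m inch '[[-0.025,0.0317,0,0,0,0,1],[-0.025,0.0317,0,0,0,0,1],[-0.025,0.0317,0,0,0,0,1],[-0.025,0.0317,0,0,0,0,1],[-0.025,0.0317,0,0,0,0,1]]'
python3 -m inch '[[0,0,0,0,0,0,1],[0,0,0,0,0,0,1],[0,0,0,0,0,0,1]]'
python3 -c "
from h import *
c=calibration('wrist');save('wrist','w8');s=telemetry.observe();print(s['position'],s['tool_rot'],s['qpos'])
for l,z in (('egg',s['position'][2]-.0085),('egg_cup',.011)):
  for d in landmark_of(l,'wrist')[:2]: print(l,d,ray('wrist',d['xy'],z,c))
  for d in outline_of(l,'wrist')[:1]: r=d['rect'];print(r,ray('wrist',((r[0]+r[2])/2,(r[1]+r[3])/2),z+.022,c))
"
```

```text
clock: 21.7
position: [0.3465, 0.278, 0.1865]
tool_rot: [3.141, -0.002, 1.0]
force: [-0.1, 0.2, -0.6]
grip_width: 0.0423
finger_force: 25.7
clock: 22.2
position: [0.4125, 0.0853, 0.1845]
tool_rot: [3.14, -0.0, 1.0]
force: [1.2, 0.2, -0.2]
grip_width: 0.0425
finger_force: 25.7
clock: 22.7
position: [0.4781, -0.1056, 0.1845]
tool_rot: [3.141, -0.0, 0.999]
force: [0.2, 0.5, -1.3]
grip_width: 0.0422
finger_force: 25.7
clock: 23.2
position: [0.5438, -0.2963, 0.1847]
tool_rot: [3.141, -0.001, 0.999]
force: [0.5, -0.2, -0.2]
grip_width: 0.0427
finger_force: 25.7
clock: 23.5
position: [0.5436, -0.2936, 0.1841]
tool_rot: [3.142, -0.001, 1.001]
force: [-0.6, 0.5, -0.9]
grip_width: 0.0427
finger_force: 25.7
[ 0.54368267 -0.29349961  0.18401979] [ 3.14144106e+00 -4.21978868e-04  1.00093151e+00] [ 0.72495635  0.59904022 -0.48472293  1.64794508  0.32260175  0.97480728
 -0.44057483]
egg {'xy': [284.6, 256.8], 'score': 0.9} [ 0.54366483 -0.29393372  0.17551979]
[238.3, 231.7, 330.7, 337.0] [ 0.54128844 -0.29745974  0.19751979]
egg_cup {'xy': [282.2, 195.8], 'score': 0.83} [ 0.5390791  -0.29691319  0.011     ]
[260.8, 173.1, 306.6, 227.3] [ 0.54084753 -0.29721644  0.033     ]
```

View pics/w8.png

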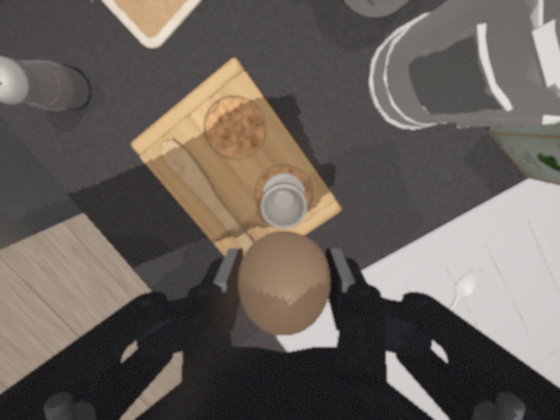

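```bash
python3 -m inch '[[-0.0025,0.0005,0.03,0,0,0,1],[0,0,0.03,0,0,0,1],[0,0,0.03,0,0,0,1],[0,0,0.015,0,0,0,1],[0,0,0.007,0,0,0,1]]'
python3 -m inch '[[0,0,0.004,0,0,0,1],[0,0,0.003,0,0,0,1],[0,0,0,0,0,0,1],[0,0,0,0,0,0,1]]'
```

```text
clock: 24.25
position: [0.5425, -0.2964, 0.0702]
tool_rot: [-3.14, 0.0, 1.0]
force: [-0.1, 0.1, 0.3]
grip_width: 0.0425
finger_force: 25.8
clock: 24.65
position: [0.5432, -0.297, 0.065]
tool_rot: [3.141, -0.0, 1.0]
force: [-0.1, 0.6, 0.8]
grip_width: 0.0427
finger_force: 25.8
```

```bash
python3 -m inch '[[0,0,0.002,0,0,0,1],[0,0,0,0,0,0,1],[0,0,0,0,0,0,1],[0,0,0,0,0,0,0.45],[0,0,0,0,0,0,0.4]]'
python3 -m inch '[[0,0,0,0,0,0,0.35],[0,0,0,0,0,0,0.3],[0,0,0,0,0,0,0.3],[0,0,-0.01,0,0,0,0.3],[0,0,-0.03,0,0,0,0.3]]'
python3 -m inch '[[0,0,-0.045,0,0,0,0.2],[0,0,-0.045,0,0,0,0],[0,0,-0.005,0,0,0,0],[0,0,0,0,0,0,0],[0,0,0,0,0,0,0]]'
python3 -c "
from h import *
c=calibration('wrist');a=save('wrist','w9');s=telemetry.observe();print(s['position'],s['tool_rot'])
for l,z in (('egg',.054),('egg_cup',.011),('salt',0)):
  for d in landmark_of(l,'wrist')[:1]: print(l,d,ray('wrist',d['xy'],z,c))
b=grab_frame('scene');b=cv2.resize(b[250:400,200:400],(560,420));cv2.imwrite('pics/w9b.png',np.vstack([a[60:300],b[:360]])[...,::-1])
"
```

```text
clock: 25.15
position: [0.543, -0.297, 0.0627]
tool_rot: [3.141, 0.0, 1.0]
force: [-0.5, -1.8, 0.3]
grip_width: 0.0511
finger_force: 0.0
clock: 25.65
position: [0.5417, -0.2962, 0.1012]
tool_rot: [-3.138, 0.0, 1.0]
force: [0.1, -0.4, 0.9]
grip_width: 0.0597
finger_force: 0.0
clock: 26.15
position: [0.5424, -0.2968, 0.1968]
tool_rot: [-3.141, 0.0, 1.0]
force: [-0.5, -0.1, -0.5]
grip_width: 0.0855
finger_force: 0.0
[ 0.54226718 -0.29667618  0.19629606] [-3.13990300e+00  2.20474050e-04  9.99776104e-01]
egg {'xy': [281.8, 197.9], 'score': 0.78} [ 0.5403073 -0.2956466  0.054    ]
egg_cup {'xy': [284.3, 187.6], 'score': 0.8} [ 0.54305329 -0.29597263  0.011     ]
salt {'xy': [76.8, 81.8], 'score': 0.57} [ 0.41887703 -0.08325896  0.        ]
```

View pics/w9b.png

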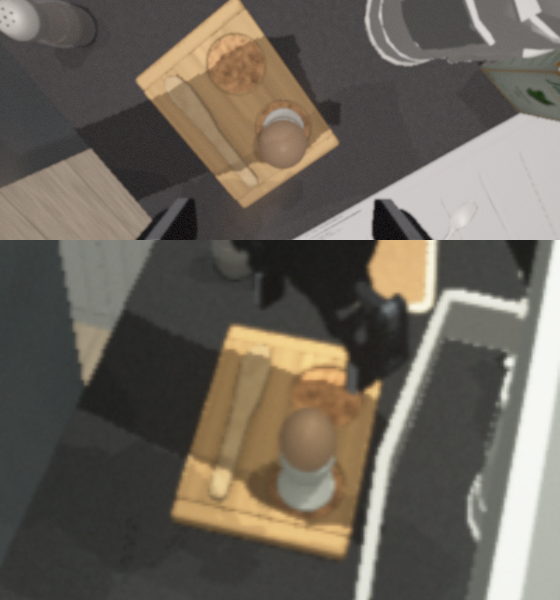

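```bash
python3 -m inch '[[0,0,0,0,0,0.14,0],[0,0,0,0,0,0.14,0],[0,0,0,0,0,0.14,0],[0,0,0,0,0,0.14,0],[0,0,0,0,0,0.14,0]]'
python3 -m inch '[[0,0,0,0,0,0.14,0],[0,0,0,0,0,0.14,0],[0,0,0,0,0,0.02,0],[-0.018,-0.03,0,0,0,0,0],[-0.018,-0.03,0,0,0,0,0]]'
python3 -m inch '[[-0.018,-0.03,0,0,0,0,0],[-0.018,-0.03,0,0,0,0,0],[-0.018,-0.03,0,0,0,0,0],[-0.018,-0.03,0,0,0,0,0],[-0.018,-0.032,0,0,0,0,0]]'
python3 -m inch '[[0,0,0,0,0,0,0],[0,0,0,0,0,0,0],[0,0,0,0,0,0,0]]'
python3 look.py w10
python3 -c "
from h import *
c=calibration('wrist')
for l in('salt','honey'):
 for d in outline_of(l,'wrist')[:2]: 
  r=d['rect'];print(l,d['score'],r,ray('wrist',((r[0]+r[2])/2,(r[1]+r[3])/2),.045,c))"
```

```text
clock: 26.9
position: [0.5428, -0.2967, 0.1968]
tool_rot: [-3.141, 0.001, 0.294]
force: [0.5, -0.3, -0.0]
grip_width: 0.0852
finger_force: 0.0
clock: 27.4
position: [0.5062, -0.2362, 0.1966]
tool_rot: [-3.141, 0.001, 0.003]
force: [1.3, 0.5, 0.3]
grip_width: 0.0854
finger_force: 0.0
clock: 27.9
position: [0.416, -0.0839, 0.1972]
tool_rot: [3.141, 0.0, 0.004]
force: [1.7, 0.9, 0.6]
grip_width: 0.0853
finger_force: 0.0
clock: 28.2
position: [0.4173, -0.0854, 0.1973]
tool_rot: [3.141, -0.0, 0.001]
force: [0.3, -0.5, 0.5]
grip_width: 0.0857
finger_force: 0.0
[ 0.41727934 -0.08547086  0.19720192] [3.14156070e+00 9.73773719e-06 1.48566266e-04] [ 0.34  0.27 -0.33  2.12  0.13  0.77 -1.64]
egg_cup 0.96 [19.5, 312.6] [0.2465 0.2653 0.    ]
egg_cup 0.93 [490.7, 63.9] [ 0.5473 -0.3005  0.    ]
egg 0.74 [528.0, 59.9] [ 0.5463 -0.3191  0.026 ]
honey 0.86 [168.4, 170.9] [0.4352 0.0475 0.    ]
salt 0.98 [282.7, 184.5] [ 0.4194 -0.0837  0.    ]
coaster 0.7 [251.9, 62.1] [ 0.5489 -0.0517  0.    ]
salt 0.94 [264.8, 172.6, 307.4, 227.9] [ 0.41171938 -0.0869452   0.045     ]
honey 0.95 [98.3, 141.8, 194.8, 217.4] [0.43321432 0.0531654  0.045     ]
```

```bash
python3 -m inch '[[0,0,0.03,0,0,0,0],[0,0,0.045,0,0,0,0],[0,0,0.045,0,0,0,0],[0,0,0.033,0,0,0,0],[0,0,0.012,0,0,0,0.2]]'
python3 -m inch '[[0,0,0,0,0,0,0.3],[0,0,0,0,0,0,1],[0,0,0,0,0,0,1],[0,0,0,0,0,0,1],[0,0,0,0,0,0,1]]' 35
python3 -m inch '[[0,0,0,0,0,0,1],[0,0,0,0,0,0,1],[0,0,0,0,0,0,1]]'
python3 -m inch '[[0,0,-0.01,0,0,0,1],[0,0,-0.035,0,0,0,1],[0,0,-0.035,0,0,0,1],[0,0,-0.03,0,0,0,1]]'
python3 -m inch '[[0.02,0.021,0,0,0,0,1],[0.02,0.021,0,0,0,0,1],[0.02,0.021,0,0,0,0,1],[0.02,0.021,0,0,0,0,1],[0.02,0.021,0,0,0,0,1]]'
python3 -m inch '[[0.02,0.02,0,0,0,0,1],[0,0,0,0,0,0,1],[0,0,0,0,0,0,1],[0,0,0,0,0,0,1]]'
python3 -c "
from h import *
c=calibration('wrist');save('wrist','w11');s=telemetry.observe();print(s['position'],s['tool_rot'],s['qpos'])
for l,z in (('salt',s['position'][2]-.033),('board',0)):
  for d in landmark_of(l,'wrist')[:2]: print(l,d,ray('wrist',d['xy'],z,c))
"
```

```text
clock: 29.2
position: [0.4155, -0.0844, 0.0296]
tool_rot: [-3.141, 0.004, 0.0]
force: [1.0, 0.1, 1.3]
grip_width: 0.0736
finger_force: 0.0
clock: 29.7
position: [0.4174, -0.0852, 0.0333]
tool_rot: [3.141, -0.002, -0.001]
force: [-1.5, -0.9, 11.6]
grip_width: 0.0383
finger_force: 36.3
clock: 30.0
position: [0.4174, -0.0852, 0.0333]
tool_rot: [3.141, -0.002, -0.001]
force: [-1.1, -0.9, 12.4]
grip_width: 0.0389
finger_force: 36.4
clock: 30.4
position: [0.4169, -0.0847, 0.1449]
tool_rot: [3.142, -0.001, 0.0]
force: [0.0, -0.0, -1.3]
grip_width: 0.0385
finger_force: 35.2
clock: 30.9
position: [0.5176, -0.1908, 0.1435]
tool_rot: [-3.142, -0.001, -0.0]
force: [-0.5, -0.1, -0.1]
grip_width: 0.0387
finger_force: 35.2
clock: 31.3
position: [0.5364, -0.2092, 0.1429]
tool_rot: [-3.141, -0.0, 0.0]
force: [-0.8, 0.5, -0.2]
grip_width: 0.0382
finger_force: 35.2
[ 0.53650876 -0.20919358  0.14284272] [-3.14141719e+00 -1.18489744e-04  4.43338076e-04] [ 0.47452051  0.56462757 -0.28859369  1.80156393  0.21247375  0.80560807
 -1.4898871 ]
salt {'xy': [282.8, 239.0], 'score': 0.75} [ 0.53673598 -0.20835187  0.10984272]
board {'xy': [330.1, 223.0], 'score': 0.7} [ 0.50986437 -0.25572461  0.        ]
```

View pics/w11.png

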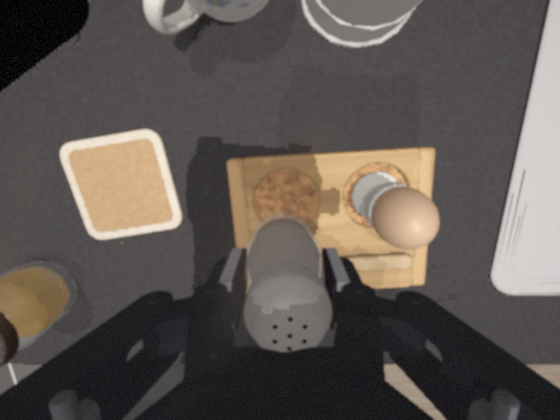

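```bash
python3 -m inch '[[0.001,0.002,0.03,0,0,0,1],[0,0,0.03,0,0,0,1],[0,0,0.02,0,0,0,1],[0,0,0.01,0,0,0,1],[0,0,0.005,0,0,0,1]]'
python3 -m inch '[[0,0,0.002,0,0,0,1],[0,0,0.001,0,0,0,1],[0,0,0,0,0,0,1],[0,0,0,0,0,0,1],[0,0,0,0,0,0,0.45]]'
python3 -m inch '[[0,0,0,0,0,0,0.4],[0,0,0,0,0,0,0.35],[0,0,0,0,0,0,0.35],[0,0,-0.01,0,0,0,0.35],[0,0,-0.03,0,0,0,0.35]]'
python3 -m inch '[[0,0,-0.045,0,0,0,0.3],[0,0,-0.045,0,0,0,0],[0,0,-0.02,0,0,0,0],[0,0,0,0,0,0,0],[0,0,0,0,0,0,0]]'
python3 -c "
from h import *
c=calibration('wrist');a=save('wrist','w12');s=telemetry.observe();print(s['position'],s['tool_rot'])
for l,z in (('egg',.054),('egg_cup',.011),('salt',.011)):
  for d in landmark_of(l,'wrist')[:1]: print(l,d,ray('wrist',d['xy'],z,c))
"
```

```text
clock: 31.95
position: [0.5377, -0.2115, 0.0469]
tool_rot: [-3.141, 0.001, 0.0]
force: [-0.0, -0.1, 0.0]
grip_width: 0.0382
finger_force: 35.2
clock: 32.45
position: [0.5381, -0.212, 0.0447]
tool_rot: [3.141, -0.001, -0.0]
force: [-0.4, 0.5, 0.1]
grip_width: 0.047
finger_force: 0.0
clock: 32.95
position: [0.5366, -0.2113, 0.0833]
tool_rot: [-3.14, 0.004, 0.0]
force: [-0.1, -0.9, 0.2]
grip_width: 0.0557
finger_force: 0.0
clock: 33.45
position: [0.5378, -0.2119, 0.1949]
tool_rot: [3.141, -0.001, -0.0]
force: [-0.4, 0.2, 0.1]
grip_width: 0.0853
finger_force: 0.0
[ 0.53751304 -0.21175569  0.19408313] [-3.14145560e+00  5.37524478e-04 -2.26629307e-04]
egg {'xy': [370.6, 192.6], 'score': 0.95} [ 0.5433164  -0.29640538  0.054     ]
egg_cup {'xy': [357.7, 183.0], 'score': 0.83} [ 0.5443794  -0.29398843  0.011     ]
salt {'xy': [281.9, 188.4], 'score': 0.76} [ 0.53829772 -0.20945737  0.011     ]
```

View pics/w12.png

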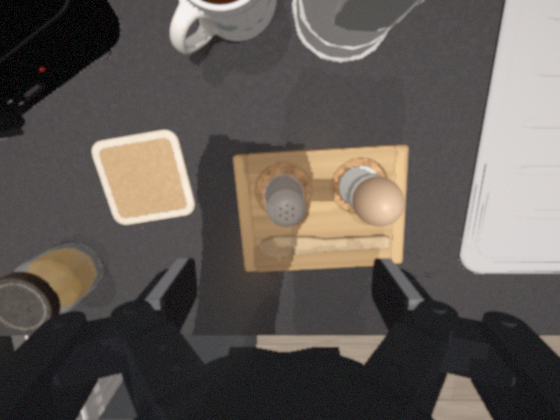

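```bash
python3 -m inch '[[-0.0115,-0.0295,0,0,0,0,0],[-0.0115,-0.0295,0,0,0,0,0],[-0.0115,-0.0295,0,0,0,0,0],[-0.0115,-0.0295,0,0,0,0,0],[-0.0115,-0.0295,0,0,0,0,0]]'
python3 -m inch '[[-0.0115,-0.0295,0,0,0,0,0],[-0.0115,-0.0295,0,0,0,0,0],[-0.0115,-0.0295,0,0,0,0,0],[-0.0115,-0.0295,0,0,0,0,0],[0,0,0,0,0,0,0]]'
python3 -m inch '[[0,0,0,0,0,0,0],[0,0,0,0,0,0,0],[0,0,0,0,0,0,0]]'
python3 look.py w13
python3 -c "
from h import *
c=calibration('wrist')
for d in outline_of('honey','wrist')[:2]: 
  r=d['rect'];print(d['score'],r,ray('wrist',((r[0]+r[2])/2,(r[1]+r[3])/2),.045,c), 'lid', proj('wrist',[.434,.053,.086],c),proj('wrist',[.434,.053,0],c))"
```

```text
clock: 34.15
position: [0.4795, -0.0632, 0.1938]
tool_rot: [-3.141, 0.001, -0.0]
force: [0.3, -0.4, 0.4]
grip_width: 0.0854
finger_force: 0.0
clock: 34.65
position: [0.4331, 0.057, 0.1941]
tool_rot: [-3.141, 0.001, 0.005]
force: [-0.1, -0.5, -0.2]
grip_width: 0.0857
finger_force: 0.0
clock: 34.95
position: [0.4346, 0.0529, 0.1941]
tool_rot: [3.141, 0.0, -0.002]
force: [0.2, 0.7, -0.1]
grip_width: 0.0854
finger_force: 0.0
[0.43459705 0.05296661 0.19412426] [ 3.14151900e+00  3.50302957e-04 -1.56027826e-03] [ 0.09  0.3  -0.41  2.09  0.17  0.78 -2.  ]
egg_cup 0.93 [96.8, 370.5] [0.1726 0.316  0.    ]
honey 0.8 [288.8, 183.7] [0.4382 0.0475 0.    ]
salt 0.93 [542.4, 90.4] [ 0.5377 -0.22    0.    ]
egg_rack 0.79 [98.0, 231.5] [0.38   0.2775 0.    ]
coaster 0.91 [383.3, 77.5] [ 0.5507 -0.0509  0.    ]
0.56 [251.0, 157.3, 323.3, 238.9] [0.4322708  0.05056842 0.045     ] lid [284.83411553 207.56719772] [284.67114687 187.1683671 ]
```

```bash
python3 -m inch '[[0,0.002,0.03,0,0,0,0],[0,0,0.045,0,0,0,0],[0,0,0.045,0,0,0,0],[0,0,0.03,0,0,0,0],[0,0,0.017,0,0,0,0]]'
python3 -m inch '[[0,0,0,0,0,0,0],[0,0,0,0,0,0,1],[0,0,0,0,0,0,1],[0,0,0,0,0,0,1],[0,0,0,0,0,0,1]]' 60
python3 -m inch '[[0,0,0,0,0,0,1],[0,0,0,0,0,0,1],[0,0,0,0,0,0,1]]'
```

```text
clock: 35.9
position: [0.4334, 0.0517, 0.025]
tool_rot: [3.141, 0.003, 0.0]
force: [0.4, -0.5, 0.5]
grip_width: 0.0849
finger_force: 0.0
clock: 36.4
position: [0.4349, 0.0513, 0.0289]
tool_rot: [3.141, -0.002, -0.001]
force: [-4.5, -1.0, 10.8]
grip_width: 0.0655
finger_force: 56.0
clock: 36.7
position: [0.4349, 0.0513, 0.0289]
tool_rot: [3.141, -0.002, -0.001]
force: [-4.4, -1.6, 11.1]
grip_width: 0.0656
finger_force: 56.0
```

```bash
python3 -m inch '[[0,0,-0.01,0,0,0,1],[0,0,-0.02,0,0,0,1],[0,0,-0.03,0,0,0,1],[0,0,-0.01,0,0,0,1]]'
python3 -m inch '[[0.02,0.019,0,0,0,0,1],[0.023,0.021,0,0,0,0,1],[0.023,0.021,0,0,0,0,1],[0.023,0.021,0,0,0,0,1],[0.023,0.021,0,0,0,0,1]]'
python3 -m inch '[[0,0,0,0,0,0,1],[0,0,0,0,0,0,1],[0,0,0,0,0,0,1]]'
python3 -c "
from h import *
c=calibration('wrist');save('wrist','w14');s=telemetry.observe();print(s['position'],s['tool_rot'],s['qpos'])
for l,z in (('honey',s['position'][2]-.029),('coaster',0)):
  for d in landmark_of(l,'wrist')[:2]: print(l,d,ray('wrist',d['xy'],z,c))
"
```

```text
clock: 37.1
position: [0.4356, 0.0518, 0.1006]
tool_rot: [-3.141, -0.004, -0.001]
force: [0.3, -0.0, -2.8]
grip_width: 0.0651
finger_force: 60.1
clock: 37.6
position: [0.5473, -0.0525, 0.0979]
tool_rot: [-3.142, -0.001, -0.001]
force: [-0.4, 0.0, -4.6]
grip_width: 0.0653
finger_force: 60.0
clock: 37.9
position: [0.5459, -0.0508, 0.0975]
tool_rot: [-3.141, 0.0, 0.0]
force: [-0.4, 0.3, -3.9]
grip_width: 0.0654
finger_force: 60.0
[ 0.5459265  -0.05065771  0.09752888] [-3.14138167e+00  1.55685409e-04  6.93952587e-04] [ 0.23710169  0.60293194 -0.34793161  1.89888658  0.30751419  0.69194187
 -1.86316507]
honey {'xy': [285.5, 237.8], 'score': 0.67} [ 0.54858805 -0.05160702  0.06852888]
```

View pics/w14.png

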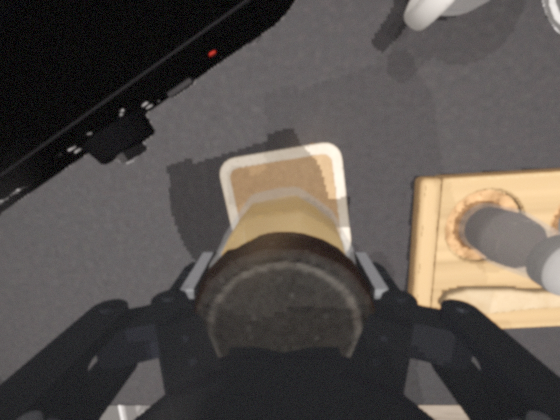

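```bash
python3 -m inch '[[0,0.0015,0.02,0,0,0,1],[0,0,0.02,0,0,0,1],[0,0,0.012,0,0,0,1],[0,0,0.006,0,0,0,1],[0,0,0.003,0,0,0,1]]'
python3 -m inch '[[0,0,0.001,0,0,0,1],[0,0,0,0,0,0,1],[0,0,0,0,0,0,1]]'
python3 -m inch '[[0,0,0,0,0,0,0.15],[0,0,0,0,0,0,0.05],[0,0,0,0,0,0,0],[0,0,0,0,0,0,0],[0,0,-0.01,0,0,0,0]]'
python3 -m inch '[[0,0,-0.03,0,0,0,0],[0,0,-0.045,0,0,0,0],[0,0,-0.045,0,0,0,0],[0,0,-0.045,0,0,0,0],[0,0,0,0,0,0,0]]'
python3 -m inch '[[-0.03,-0.03,0,0,0,0,0],[-0.03,-0.03,0,0,0,0,0],[-0.03,-0.03,0,0,0,0,0],[0,-0.03,0,0,0,0,0],[0,0,0,0,0,0,0]]'
python3 -c "
from h import *
np.set_printoptions(precision=4,suppress=True)
for cam in('top','scene'):
  c=calibration(cam);a=save(cam,cam+'9')
  for l,z in(('egg_cup',.011),('egg',.054),('salt',.011),('spreader',.016),('honey',.006),('coaster',0),('timer',0)):
    for d in landmark_of(l,cam)[:2]: print(cam,l,d['score'],ray(cam,d['xy'],z,c))
t=cv2.imread('pics/top9.png')[110:310,130:450];s=cv2.imread('pics/scene9.png')[130:370,200:440]
cv2.imwrite('pics/fin.png',np.hstack([cv2.resize(t,(480,300)),cv2.resize(s,(300,300))]))
"
```

```text
clock: 38.55
position: [0.5463, -0.0526, 0.0361]
tool_rot: [-3.141, 0.0, 0.0]
force: [0.8, 0.1, -3.5]
grip_width: 0.065
finger_force: 60.0
clock: 38.85
position: [0.5467, -0.0529, 0.0358]
tool_rot: [3.142, -0.001, -0.0]
force: [0.4, 0.2, -3.4]
grip_width: 0.0652
finger_force: 60.0
clock: 39.35
position: [0.5458, -0.0527, 0.0448]
tool_rot: [-3.141, 0.002, -0.0]
force: [-0.7, 0.1, 0.8]
grip_width: 0.0852
finger_force: 0.0
clock: 39.85
position: [0.5487, -0.0528, 0.2166]
tool_rot: [3.141, -0.008, -0.0]
force: [0.1, -0.2, -0.4]
grip_width: 0.0856
finger_force: 0.0
clock: 40.35
position: [0.4559, 0.0706, 0.2112]
tool_rot: [-3.141, -0.001, 0.004]
force: [-0.1, -1.3, 0.4]
grip_width: 0.0855
finger_force: 0.0
top egg_cup 0.73 [0.1718 0.3168 0.011 ]
top egg_cup 0.59 [0.2518 0.2622 0.011 ]
top egg 0.78 [ 0.5333 -0.2857  0.054 ]
top salt 0.65 [ 0.5379 -0.2151  0.011 ]
top spreader 0.87 [ 0.4821 -0.2569  0.016 ]
top honey 0.66 [ 0.5426 -0.0474  0.006 ]
top coaster 0.52 [ 0.545  -0.0496  0.    ]
top coaster 0.2 [ 0.5128 -0.2514  0.    ]
top timer 0.7 [ 0.4806 -0.2611  0.    ]
top timer 0.59 [ 0.5442 -0.3062  0.    ]
scene egg_cup 0.64 [ 0.5392 -0.2979  0.011 ]
scene egg_cup 0.53 [0.2384 0.2527 0.011 ]
scene egg 0.62 [ 0.5462 -0.2937  0.054 ]
scene salt 0.96 [ 0.534  -0.2139  0.011 ]
scene salt 0.65 [ 0.5437 -0.2889  0.011 ]
scene spreader 0.98 [ 0.4818 -0.2424  0.016 ]
scene honey 0.63 [ 0.5501 -0.0553  0.006 ]
scene honey 0.39 [ 0.516  -0.2678  0.006 ]
scene coaster 0.61 [ 0.5516 -0.0484  0.    ]
scene timer 0.41 [0.5239 0.3422 0.    ]
```

View pics/fin.png

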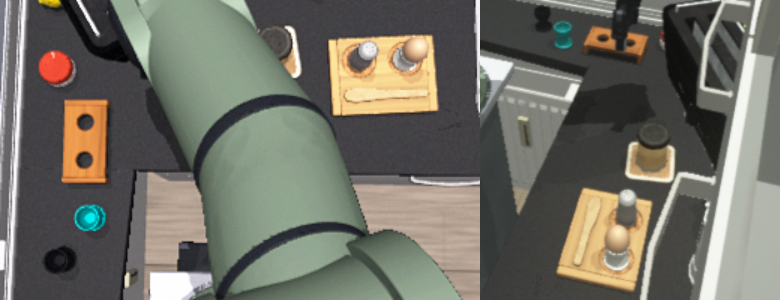

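```bash
python3 -c "
from h import *
C={k:calibration(k) for k in('top','scene')}
for cam in C:
  grab_frame(cam)
  for l,z in(('spreader',.025),('board',.016)):
    d=outline_of(l,cam)[0]
    w=np.array([ray(cam,p,z,C[cam])[:2] for p in np.argwhere(d['region'])[:,::-1]]).astype(np.float32)
    print(cam,l,d['score'],w.mean(0),cv2.minAreaRect(w))
s=telemetry.observe();print(s['qd'].round(3),s['clock'])"
```

```text
top spreader 0.94 [ 0.47263286 -0.24959065] ((0.4716127812862396, -0.2552243173122406), (0.024869751185178757, 0.14738811552524567), 2.261725664138794)
top board 0.96 [ 0.5018449  -0.24786639] ((0.5086635947227478, -0.2518490254878998), (0.1409425288438797, 0.1904057264328003), 3.586508274078369)
scene spreader 0.85 [ 0.47621047 -0.25652173] ((0.47880819439888, -0.25971657037734985), (0.025726305320858955, 0.1508047878742218), 5.502558708190918)
scene board 0.91 [ 0.5115996  -0.27442628] ((0.512310802936554, -0.2595159709453583), (0.1421889215707779, 0.19490166008472443), 3.9763171672821045)
[ 0.001 -0.001 -0.     0.001  0.    -0.     0.001] 41.45
```

Spreader sits 33–37 mm before the centre line and within about 2° of parallel; everything is in place.

```bash
python3 -c "
from h import *
print(bot.job_done())"
```

```text
the job is handed in; nothing more can be done
None
```

The breakfast is laid and handed in at about 41 s of the 136 s allowed: by the final camera check, egg cup with egg, salt, spreader and honey are all in place and the timer was left alone, but the hand-in did not return a verdict.

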